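Lock the sculptor's turntable with the ratchet clamp

ROBOT

A 6-joint arm with a two-finger parallel gripper is mounted at the origin on the work surface. World frame = base frame: x ahead of the robot, y to its left, z up, the work surface at z = 0. Lengths are in m, angles in rad, forces in N, time in s.
With the tool pointing down it reaches from about 0.425 to 0.95 m from the base axis. Payload 14.7 kg.
Tool frame: the origin (TCP) lies midway between the tips of the shut fingers; the grasp point (between the pads) lies 19 mm behind it (env.grasp_offset is the distance from the TCP to the grasp point, in m); z points along the fingers, y is the direction in which the jaws open and shut (so a half turn about z gives the same grasp; the last joint's range is limited). The gripper opens to 85 mm and grips with 20 to 120 N. Pads are 22 mm wide; open, the fingers measure 114 mm over their backs; the gripper's body (76 mm by 85 mm) begins 54 mm behind the grasp point. The pads swing forward as they close: fully open they stand 13 mm farther back than shut.
Start: joints at [-1.301, 0.48, 1.596, -0, 1.065, -0.047], TCP at [0.203, -0.618, 0.231] pointing down, gripper open.
Joint ranges: [-2.75, 2.75], [-0.82, 2.05], [0.23, 2.67], [-1.56, 4.7], [0.09, 2.69], [-2.92, 2.92]. Speed limits (rad/s): [1.89, 1.89, 2.39, 3.01, 3.01, 3.01].

INTERFACE

Orientations are given as a unit quaternion [w, x, y, z].
In Python, from cell import env gives the robot as it stands. The module is installed in compiled form; this text tells all that it offers.
- The arm moves only by the tool step_arm, never from a script. Its arguments are lists of equal length, an entry for each row: "offset": the shift along the tool's x, y, z in m, a list of three; "spin": the turn about the tool's z in degrees; "fingers": the gripper's target within -1 to 1 (shut at 1, half-way at 0, fully open at -1). A call has 1 to 12 rows; each row shifts and turns the commanded pose from where the row before left it, along the tool's axes as they then stand; what a row does not reach is not made up. A row lasts 1/12 s, in which the tool goes at most 41.7 mm and 7.16 degrees, less where a joint would pass 70% of its speed; a pose out of reach is approached as far as the arm can. A call is refused whole if a number of a shift passes 0.0417 or a number of a turn 7.16, either way. A call with a gripper value outside its range is refused whole. The fingers move at their own pace and stop on an object; the grip force is fixed at half the most. Time passes only in rows, so rows that do not move let the fingers close. It gives the time, the measured TCP pose, the force and the opening at its end, in the units of the state.
- env.get_obs(): the state, without advancing time (a new reading comes with each control period).
- env.grab_frame(name): name is "scene" or "top" or "wrist"; returns (picture, depth): 420x560x3 uint8, blue, green, red; 420x560 float32, m along the optical axis (not along the pixel's ray), 0 where there is no reading.
- env.calibration(name): a dict with "intrinsics" (3x3 intrinsics, pixels), "rvec" (rotation vector, rad) and "tvec" (3), from world to camera coordinates, as OpenCV has them. Camera axes: x right, y down, z forward; pixel columns grow to the right and rows downward; lengths in m; the calibration is good to about 2 mm. A picture is of the moment at which its call begins: read the wrist's pose just before it. calibration takes no time and is no camera call; for the wrist camera it gives the pose at the moment of the call.
- env.hand_in(): hands the job in, once; it reports no verdict.
The state is a dict: "time_s": time; "joints": joint angles; "dq": joint speeds; "joint_efforts": joint torques, N m; "eef_pos": TCP position; "ee_rot": TCP orientation; "ft_force": force on the tool from outside, world axes, zero at the start; "wrist_torque": the same for the moment, N m; "opening": opening from 0.0 (shut) to 1.0 (fully open).
Only numpy, scipy, OpenCV 4.12 (cv2) and the standard library are available. Lean on these libraries where they do the work, as an engineer would, in place of code of your own. Each camera call takes 0.05 s, during which the arm holds its last target.

TASK

Lock the modelling turntable. The ratchet handle of its clamp is set to loosen: flip the red reversing lever on the ratchet head over to the green dot, then swing the handle clockwise (seen from above) until the black rubber shoe is home against the rim of the plywood wheel. Let go of everything, leave the lever at the green side, and do not disturb the clay head on the wheel or the things on the bench.

Things in the scene. Friction and masses are not known exactly. Their poses are not given: they have to be found in the camera images.
- stand: Fixed steel turntable stand with its rack clamp. Origin on the bench top under the vertical shaft axis of the ratchet. Its -y axis points to the round plywood turntable (220 mm across, top 58 mm above the bench, centre 202 mm from the shaft axis). A grey column, 68 mm across, carries the ratchet head. At yaw 0 its axes are the world's; it is turned up to 0.2 rad
- handle_axis (a point): Centre of the ratchet head's flat top, on the vertical shaft axis, 86 mm above the bench. The dark steel head is 84 mm across, with a 62 mm round pawl housing 42 mm out along the handle, both 22 mm thick. A flush brass disc with a white line in its centre turns with the shaft. The handle turns level about this axis
- handle_grip (a point): Middle of the handle's black grip, between two orange bands: a level round bar 26 mm thick, from 110 to 185 mm from the shaft axis. This point is 145 mm from the axis, on the bar's centre line, 76 mm above the bench. handle_axis to here is the handle's direction (this point's x axis); z up
- handle (a joint): Angle of the ratchet handle about the vertical shaft axis, rad, growing clockwise from above. At 0 the handle points 120 degrees counter-clockwise from the stand's +x; stops at -0.35 and 1.75. Starts between 0 and 0.3, stays where left. Moving the handle alone takes about 2 N at the grip, driving the shaft about 7 N
- pawl_pivot (a point): Pivot of the red reversing lever, on top of the pawl housing, 42 mm out from the shaft axis along the handle
- pawl_tab (a point): On the upright red tab of the reversing lever (plate 24 mm long, 10 mm thick; top 117 mm above the bench, 30 mm above the ratchet head's top), 10 mm below its top. It lies 36 mm from the lever's pivot, towards the shaft axis, its long side pointing at the pivot. It moves along with the handle
- pawl (a joint): Angle of the red lever relative to the handle, rad, growing clockwise from above, stops at -0.38 and +0.38; stays where left, 3 to 7 N at the tab moves it. +0.38: tab at the green dot, 13 mm left of the handle's centre line, looking from the shaft axis out along it; clockwise swings then drive the shaft, counter-clockwise ones slip. -0.38: at the white dot, the reverse. Starts at the white side
- pinion (a joint): Turn of the clamp's shaft, rad, growing clockwise from above: about 0 at the start, shoe touches the wheel at 0.75, hard stop at 0.80 (rubber squeezed; forced further, the ratchet just clicks over). 20 teeth: the handle may move up to 0.4 rad before it takes the shaft along. Friction holds the shaft where left
- shoe (a point): Middle of the clamp shoe's black rubber face (70 mm wide, on a blue block), 47 mm above the bench. The shoe slides along the stand's -y towards the wheel's rim, 16 mm per rad of the shaft
- rim (a point): The point of the plywood wheel's rim opposite the shoe; at the start the shoe is 12 mm from it
- bust: Brown clay head on a dark wooden plinth (70 mm square, 108 mm high in all, 0.7 kg), standing loose on the turntable; origin in the middle of its underside
- mug: White mug, 76 mm across, 85 mm high, standing on the bench; origin in the middle of its underside
- jar: Amber glass jar with a white lid, 64 mm across, 80 mm high, on the bench; origin in the middle of its underside
- spatula: Spatula about 170 mm long, lying flat on the bench; origin in the middle of its underside
Not all that is in view belongs to the job. What is shaped like the bust but purple is not meant.

How it is judged:
By the outcome, as a careful person would: the job done as asked, in the order asked, and still so for the second after the job is handed in, with the robot touching nothing.
It also fails if it takes over 48 s, if anything falls off the work surface, if the arm or the gripper's body presses on something with over 40 N, if the wrist force passes 120 N, or if a joint passes its speed limit or range.

## Working session

There is one attempt and no reset: what is moved stays moved. The work goes in short steps, Python scripts to look and compute and a tool call to move; the robot and the scene stay as the last step left them, time stands still between calls to the robot, and variables do not carry over. Pictures are saved under pics/ and viewed, and the job is handed in when it is done.

Besides the shell and the picture viewer there is one more tool, called after "Request:" as name(argument=value, ...) on one line, values as JSON. step_arm: Moves the arm, as the interface text tells. Its arguments: {"type":"object","properties":{"offset":{"type":"array"},"spin":{"type":"array"},"fingers":{"type":"array"}},"required":["offset","spin","fingers"]}

```bash
mkdir -p pics; cat > h.py <<'E'
import numpy as np,cv2
from cell import env
def cal(n):
    c=env.calibration(n);K=np.array(c["intrinsics"]);R=cv2.Rodrigues(np.array(c["rvec"],float))[0];t=np.array(c["tvec"],float).ravel();return K,R,t
def ray(n,u,v,z,c=None):
    K,R,t=c or cal(n);d=R.T@np.linalg.inv(K)@[u,v,1];o=-R.T@t;return o+d*(z-o[2])/d[2]
def dep(c,u,v,d):
    K,R,t=c;p=np.linalg.inv(K)@[u,v,1]*d;return R.T@(p-t)
def proj(c,P):
    K,R,t=c;q=K@(R@np.array(P)+t);return q[:2]/q[2]
E
python3 - <<'E'
from h import *
for n in["scene","top"]:
    p,d=env.grab_frame(n);cv2.imwrite(f"pics/{n}0.png",p);np.savez(f"{n}0.npz",p=p,d=d)
    K,R,t=cal(n);print(n,-R.T@t,R[2])
o=env.get_obs();print(o)
E
```

```text
scene [1.01703272 0.57752618 0.75568358] [-0.41811282 -0.64924154 -0.63534801]
top [ 0.38004527 -0.11884839  1.00196864] [ 0.21139851  0.01956982 -0.97720402]
{'time_s': 0.1, 'joints': array([-1.30057343e+00,  4.80771963e-01,  1.59678484e+00, -1.36478430e-05,
        1.06509504e+00, -4.65832509e-02]), 'dq': array([ 2.68157421e-04, -2.72359522e-03, -2.35578958e-04, -6.28362268e-04,
        3.60018438e-05,  1.24838392e-03]), 'joint_efforts': array([-4.63264023e-04, -9.52255154e+01, -4.31042075e+01,  6.82213522e-05,
        5.26414777e-03,  5.93786763e-05]), 'eef_pos': array([ 0.20242855, -0.61730456,  0.23074442]), 'ee_rot': array([-5.25622051e-04,  9.87479783e-01,  1.57744722e-01, -6.50267253e-05]), 'ft_force': array([ 0.42532062, -0.03413074, -0.81497131]), 'wrist_torque': array([ 0.00978294, -0.00120301, -0.01500613]), 'opening': 0.9975623366888049}
```

View pics/scene0.png

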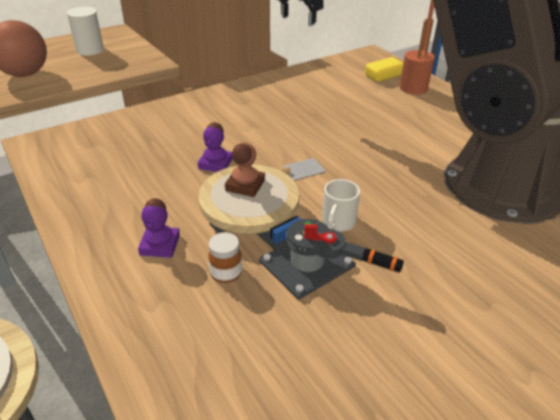

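View pics/top0.png

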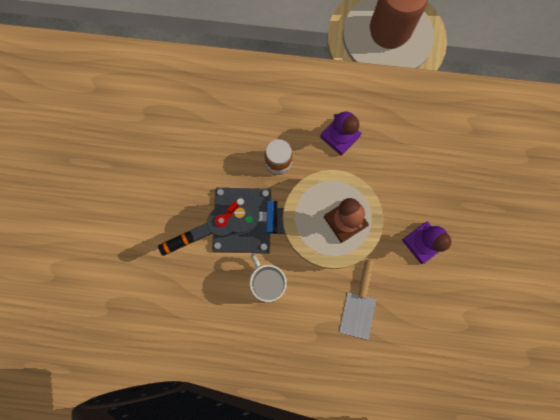

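```bash
python3 - <<'E'
from h import *
p=np.load("top0.npz")["p"];s=np.load("scene0.npz")["p"]
a=cv2.resize(p[175:265,150:290],None,fx=5,fy=5,interpolation=3)
cv2.imwrite("pics/c1.png",a)
cv2.imwrite("pics/c2.png",cv2.resize(s[205:300,255:415],None,fx=5,fy=5,interpolation=3))
E
```

```text
(no output)
```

View pics/c1.png

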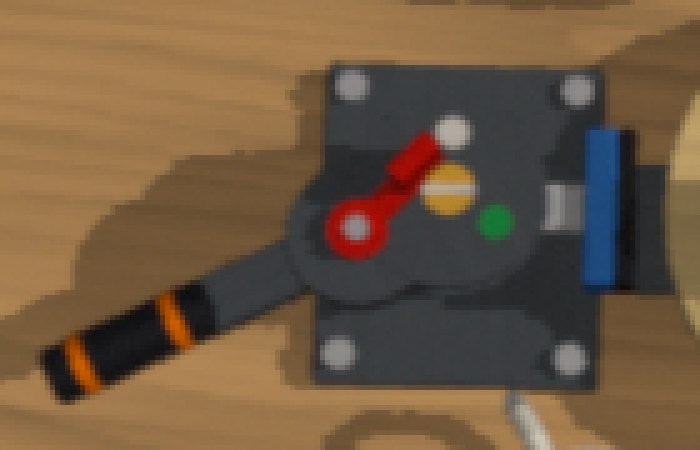

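View pics/c2.png

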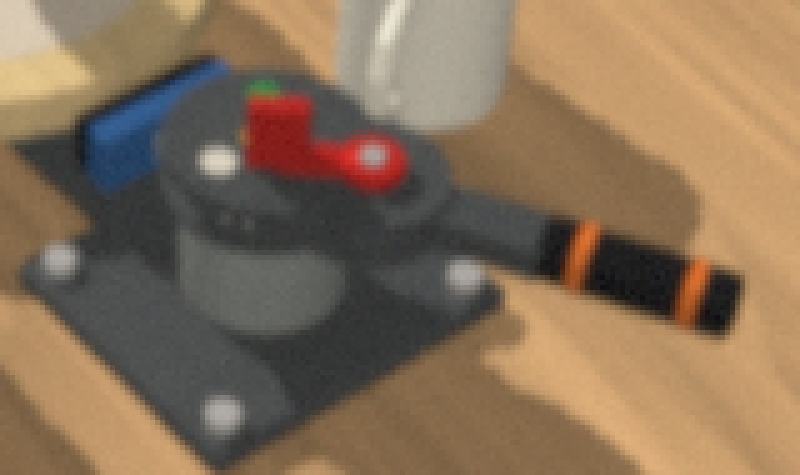

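```bash
cat > meas.py <<'E'
from h import *
import sys
def blobs(p,m,mn=4):
    n,l,s,c=cv2.connectedComponentsWithStats(m.astype(np.uint8));return [(c[i],s[i,4]) for i in range(1,n) if s[i,4]>=mn]
def cols(p):
    h=cv2.cvtColor(p,cv2.COLOR_BGR2HSV);H,S,V=[h[...,i].astype(int) for i in range(3)]
    return dict(red=((H<5)|(H>174))&(S>180)&(V>90),orange=(H>=6)&(H<=16)&(S>205)&(V>140),green=(H>50)&(H<85)&(S>120),blue=(H>100)&(H<125)&(S>120)&(V>70),brass=(H>14)&(H<26)&(S>130)&(V>150))
E
python3 - <<'E'
from meas import *
c=cal("top");p=np.load("top0.npz")["p"];d=np.load("top0.npz")["d"]
for k,z in dict(red=.09,orange=.087,green=.086,blue=.06,brass=.086).items():
    m=cols(p)[k];r=np.zeros_like(m);r[175:265,150:290]=1
    for q,a in blobs(p,m&r): print(k,q.round(1),a,ray("top",*q,z,c)[:2].round(4), dep(c,*q,d[int(q[1]+.5),int(q[0]+.5)]).round(4))
for nm,u,v,z in [("brass",239.6,212.6,.086),("pivot",221.2,220.7,.091),("white",240.4,201.3,.086),("green",249.2,219.3,.086),("tabtop",232.5,206.6,.117),("b1",220.3,192,.008),("b2",265.5,193,.008),("b3",217.6,245.8,.008),("b4",264,246.6,.008),("mugtop",268.5,284,.085),("mughandle",256,262,.05),("jar",279,150,.08)]:
    print(nm,ray("top",u,v,z,c).round(4),dep(c,u,v,d[int(v+.5),int(u+.5)]).round(4))
E
```

```text
red [226.2 214.4] 196 [ 0.5549 -0.002 ] [ 0.5543 -0.0023  0.0929]
orange [184.6 239.6] 27 [0.4922 0.0771] [0.4916 0.076  0.092 ]
orange [166.  248.3] 31 [0.4696 0.1126] [0.4695 0.1123 0.0882]
green [248.7 219.1] 36 [ 0.5512 -0.0499] [ 0.551  -0.05    0.0871]
blue [269.7 215.8] 216 [ 0.5686 -0.0923] [ 0.5687 -0.0923  0.0593]
brass [181.8 194.4] 2738 [0.5878 0.0988] [ 0.6075  0.1195 -0.0011]
brass [284.5 175.8] 27 [ 0.6545 -0.1145] [ 6.802e-01 -1.141e-01  2.000e-04]
brass [269.8 182.4] 52 [ 0.6362 -0.0847] [ 0.6598 -0.0816  0.0016]
brass [239.8 209.6] 23 [ 0.5692 -0.0287] [ 0.569  -0.0287  0.0869]
brass [239.3 215.1] 26 [ 0.5573 -0.0291] [ 0.558  -0.0287  0.0822]
brass [198.8 254.7] 991 [0.4645 0.0431] [ 0.4726  0.0587 -0.0026]
brass [261.6 258.8] 51 [ 0.4712 -0.0873] [ 0.4799 -0.0843 -0.0018]
brass [155.1 262.9] 38 [0.4371 0.13  ] [0.4424 0.153  0.0015]
brass [229.5 263.1] 42 [ 0.4545 -0.0225] [ 0.4616 -0.0134 -0.0006]
brass [ 0.5628 -0.029   0.086 ] [ 0.5628 -0.029   0.0858]
pivot [0.54   0.0065 0.091 ] [0.5395 0.0061 0.0938]
white [ 0.5873 -0.0275  0.086 ] [ 0.5871 -0.0276  0.0868]
green [ 0.5508 -0.0511  0.086 ] [ 0.5506 -0.0511  0.087 ]
tabtop [ 0.5673 -0.0159  0.117 ] [ 0.5677 -0.0158  0.1154]
b1 [0.6215 0.0295 0.008 ] [0.6191 0.028  0.018 ]
b2 [ 0.6314 -0.0749  0.008 ] [ 0.6287 -0.0754  0.0186]
b3 [0.4965 0.0178 0.008 ] [0.4956 0.0168 0.0158]
b4 [ 0.5069 -0.0865  0.008 ] [ 0.5059 -0.0868  0.0161]
mugtop [ 0.4217 -0.1075  0.085 ] [ 0.4253 -0.1065  0.0066]
mughandle [ 0.4665 -0.0749  0.05  ] [ 0.4643 -0.076   0.0743]
jar [ 0.7136 -0.0959  0.08  ] [ 0.714  -0.0959  0.0788]
```

Candidates for what I want to push, in the top view:
- Red reversing lever at px (226,214), with its tab at (232,207). This is the one I want.
- The red pot and clay lumps in the background.
- Purple heads at (342,132) and (428,242), which are decoys.

The brown bust at (347,217) must be left alone. The crop confirms the tab is at the white dot. The axis-to-pivot distance measures 42.2 mm against 42 mm given. The handle points at 123.3° and the stand yaw is about 5.4°.

Request:
step_arm(offset=[[0,0,0],[0,0,0],[0,0,0],[0.033,-0.015,0],[0.033,-0.015,0],[0.033,-0.015,0],[0.033,-0.015,0],[0.033,-0.015,0],[0.033,-0.015,0],[0.033,-0.015,0],[0.033,-0.015,0],[0.033,-0.015,0]], spin=[-5,-5,-5,0,0,0,0,0,0,0,0,0], fingers=[1,1,1,1,1,1,1,1,1,1,1,1])

```text
time_s: 1.1
eef_pos: [0.3778, -0.3405, 0.2312]
ee_rot: [-0.0, 0.958, 0.285, -0.0]
ft_force: [1.8, -1.6, 1.0]
opening: -0.002
```

Request:
step_arm(offset=[[0.033,-0.015,0],[0.033,-0.015,0],[0.033,-0.015,0],[0.033,-0.015,0],[0.033,-0.015,0],[0.033,-0.015,0],[0.033,-0.015,0],[0.033,-0.015,0],[0.033,-0.015,0],[0.033,-0.015,0],[0,0,0],[0,0,0]], spin=[0,0,0,0,0,0,0,0,0,0,0,0], fingers=[1,1,1,1,1,1,1,1,1,1,1,1])

```text
time_s: 2.1
eef_pos: [0.5721, -0.0345, 0.2308]
ee_rot: [-0.0, 0.958, 0.287, -0.0]
ft_force: [-0.1, 0.1, -0.6]
opening: 0.002
```

Request:
step_arm(offset=[[0.02,-0.009,0],[0.017,-0.009,0],[0,0,0.04],[0,0,0.04],[0,0,0],[0,0,0]], spin=[0,0,0,0,0,0], fingers=[1,1,1,1,1,1])

```text
time_s: 2.6
eef_pos: [0.5909, -0.0016, 0.1502]
ee_rot: [-0.001, 0.959, 0.285, -0.002]
ft_force: [0.8, -0.9, 1.7]
opening: -0.003
```

```bash
python3 - <<'E'
from h import *
c=cal("wrist")
p,d=env.grab_frame("wrist");np.savez("w1.npz",p=p,d=d,K=c[0],R=c[1],t=c[2]);cv2.imwrite("pics/w1.png",p)
p,d=env.grab_frame("scene");cv2.imwrite("pics/s1.png",cv2.resize(p[180:300,240:420],None,fx=4,fy=4,interpolation=3))
print(env.get_obs()["eef_pos"])
E
```

```text
[ 0.59341388 -0.00160707  0.15310323]
```

View pics/w1.png

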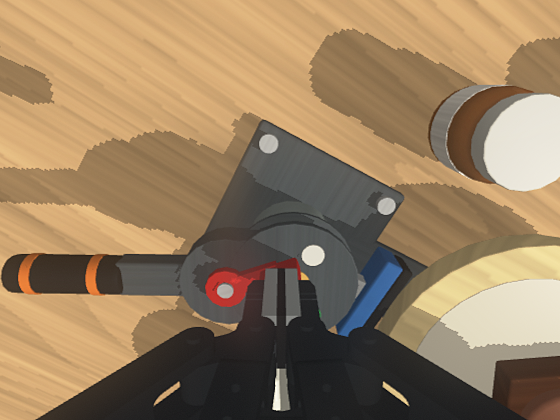

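View pics/s1.png

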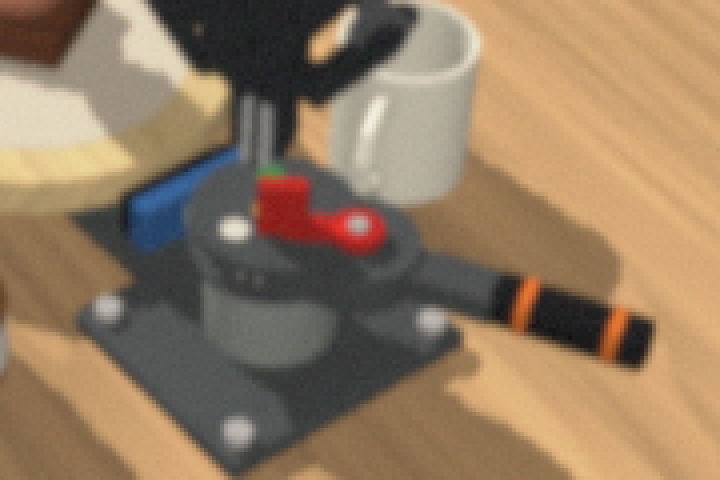

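```bash
python3 - <<'E'
from meas import *
w=np.load("w1.npz");c=(w["K"],w["R"],w["t"]);p=w["p"];d=w["d"]
for P in [(.5934,-.0016,.098),(.5934,-.0016,.153),(.5628,-.029,.086),(.587,-.0275,.086)]: print(P,proj(c,P).round(0))
print("whitedot",ray(0,313,255,.086,c).round(4),"pivot",ray(0,225,291,.091,c).round(4), "grip",ray(0,(29+94)/2,273,.089,c).round(4))
m=cols(p)["red"];ys,xs=np.nonzero(m);Q=np.array([dep(c,x,y,d[y,x]) for x,y in zip(xs,ys)]);t=Q[Q[:,2]>.10];print(len(t),t.min(0),t.max(0),t.mean(0))
E
```

```text
(0.5934, -0.0016, 0.098) [282. 236.]
(0.5934, -0.0016, 0.153) [283. 287.]
(0.5628, -0.029, 0.086) [292. 288.]
(0.587, -0.0275, 0.086) [312. 258.]
whitedot [ 0.5891 -0.027   0.086 ] pivot [0.5402 0.0066 0.091 ] grip [0.4945 0.0979 0.089 ]
22 [ 0.57890877 -0.02329955  0.10061538] [0.66267538 0.04413426 0.29252684] [0.61027419 0.00242117 0.17266851]
```

Request:
step_arm(offset=[[0,0,0.027],[0,0,0.025],[0,0,0],[0,0,0]], spin=[0,0,0,0], fingers=[1,1,1,1])

```text
time_s: 3.03
eef_pos: [0.5931, -0.0012, 0.1007]
ee_rot: [0.0, 0.958, 0.285, 0.0]
ft_force: [0.2, -0.3, 0.5]
opening: -0.0
```

Request:
step_arm(offset=[[-0.006,0,0],[-0.006,0,0],[-0.006,0,0],[-0.006,0,0],[-0.006,0,0],[0,0,0]], spin=[0,0,0,0,0,0], fingers=[1,1,1,1,1,1])

```text
time_s: 3.53
eef_pos: [0.5665, -0.0179, 0.0997]
ee_rot: [-0.0, 0.959, 0.285, -0.0]
ft_force: [1.7, 0.1, -0.2]
opening: 0.005
```

```bash
python3 - <<'E'
from h import *
p,d=env.grab_frame("top");cv2.imwrite("pics/t2.png",cv2.resize(p[175:265,150:290],None,fx=5,fy=5,interpolation=3))
p,d=env.grab_frame("scene");cv2.imwrite("pics/s2.png",cv2.resize(p[180:300,240:420],None,fx=4,fy=4,interpolation=3))
E
```

```text
(no output)
```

View pics/t2.png

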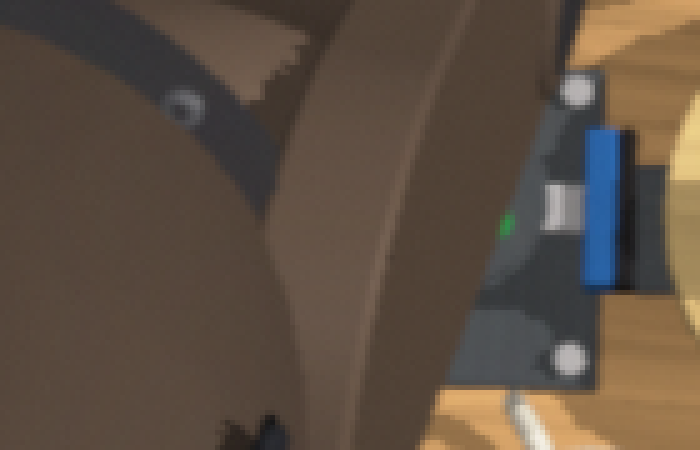

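View pics/s2.png

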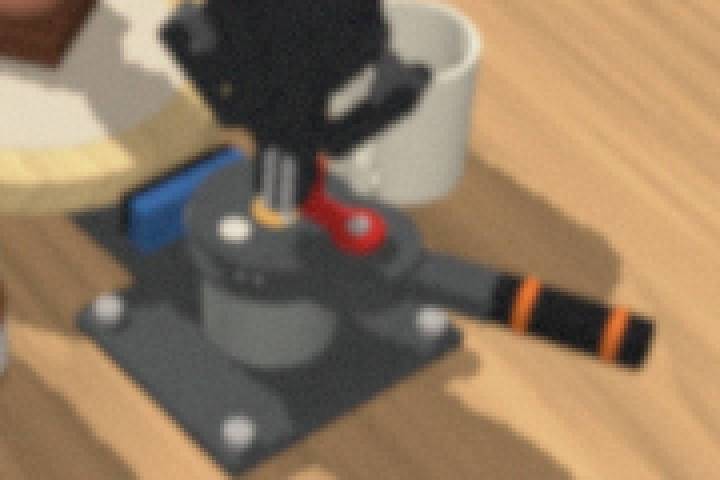

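Request:
step_arm(offset=[[-0.002,0,0],[-0.002,0,0],[0,0,0]], spin=[0,0,0], fingers=[1,1,1])

```text
time_s: 3.88
eef_pos: [0.5641, -0.0194, 0.0992]
ee_rot: [-0.0, 0.958, 0.285, -0.0]
ft_force: [2.2, 1.0, 1.4]
opening: 0.002
```

Request:
step_arm(offset=[[-0.002,0,0],[0,0,0]], spin=[0,0], fingers=[1,1])

```text
time_s: 4.05
eef_pos: [0.5638, -0.0203, 0.0995]
ee_rot: [0.0, 0.958, 0.285, 0.001]
ft_force: [7.5, 5.6, -1.5]
opening: 0.002
```

Request:
step_arm(offset=[[-0.001,0,0],[0,0,0]], spin=[0,0], fingers=[1,1])

```text
time_s: 4.22
eef_pos: [0.5637, -0.0207, 0.0997]
ee_rot: [0.0, 0.958, 0.285, 0.002]
ft_force: [9.8, 6.6, -1.6]
opening: 0.0
```

Request:
step_arm(offset=[[0.005,0,0],[0.01,0,0],[0,0,-0.035],[0,0,-0.035],[0,0,-0.03],[0,0,0]], spin=[0,0,0,0,0,0], fingers=[1,1,1,1,1,1])

```text
time_s: 4.72
eef_pos: [0.5773, -0.0128, 0.2048]
ee_rot: [0.001, 0.958, 0.285, 0.003]
ft_force: [0.8, 0.0, -0.5]
opening: -0.0
```

```bash
python3 - <<'E'
from h import *
c=cal("wrist");p,d=env.grab_frame("wrist");cv2.imwrite("pics/w3.png",p);np.savez("w3.npz",p=p,d=d,K=c[0],R=c[1],t=c[2])
p,d=env.grab_frame("scene");cv2.imwrite("pics/s3.png",cv2.resize(p[180:300,240:420],None,fx=4,fy=4,interpolation=3))
E
```

```text
(no output)
```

View pics/w3.png

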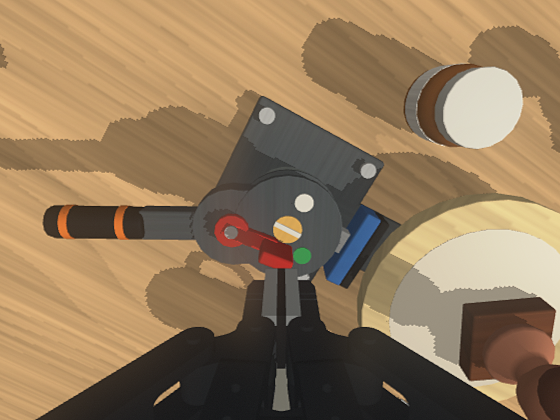

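View pics/s3.png

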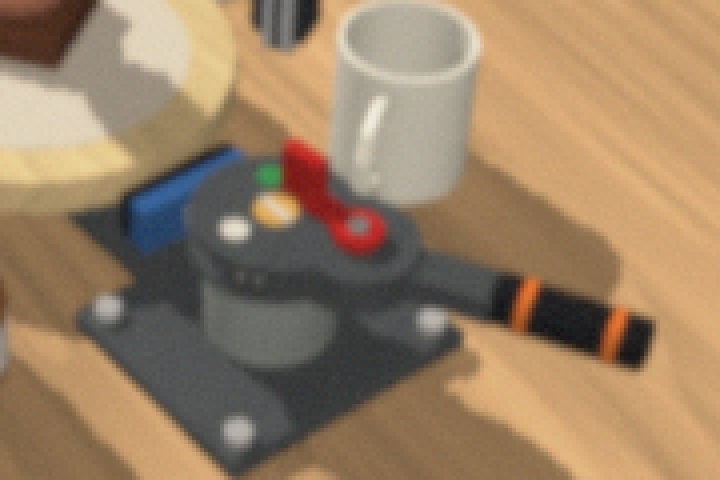

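```bash
python3 - <<'E'
from meas import *
w=np.load("w3.npz");c=(w["K"],w["R"],w["t"]);p=w["p"];d=w["d"]
r=lambda u,v,z:ray(0,u,v,z,c)[:2]
A=r(288,230,.086);P=r(230,232,.092);print(A,P,np.hypot(*(A-P)))
for k in["orange"]:
  for q,a in blobs(p,cols(p)[k],20):
    X=ray(0,*q,.089,c)[:2];print(q,a,X,np.degrees(np.arctan2(*(X-A)[::-1])))
print("green",r(302,256,.086))
m=cols(p)["red"];ys,xs=np.nonzero(m);Q=np.array([dep(c,x,y,d[y,x]) for x,y in zip(xs,ys)])
s=(Q[:,2]>.112)&(Q[:,2]<.122);print("tabtop",s.sum(),Q[s].mean(0),Q[:,2].max())
T=Q[s].mean(0)[:2];v=T-P;print(np.hypot(*v),np.degrees(np.arctan2(v[1],v[0])))
cv2.imwrite("pics/c3.png",cv2.resize(p[180:290,180:340],None,fx=5,fy=5,interpolation=3))
E
```

```text
[ 0.56441196 -0.02907619] [0.54136573 0.00776433] 0.04345518217955004
green [ 0.55216976 -0.05031859]
tabtop 329 [ 0.54998426 -0.02727623  0.11627769] 0.34784838241328436
0.036084894856563944 -76.18188349458946
```

View pics/c3.png

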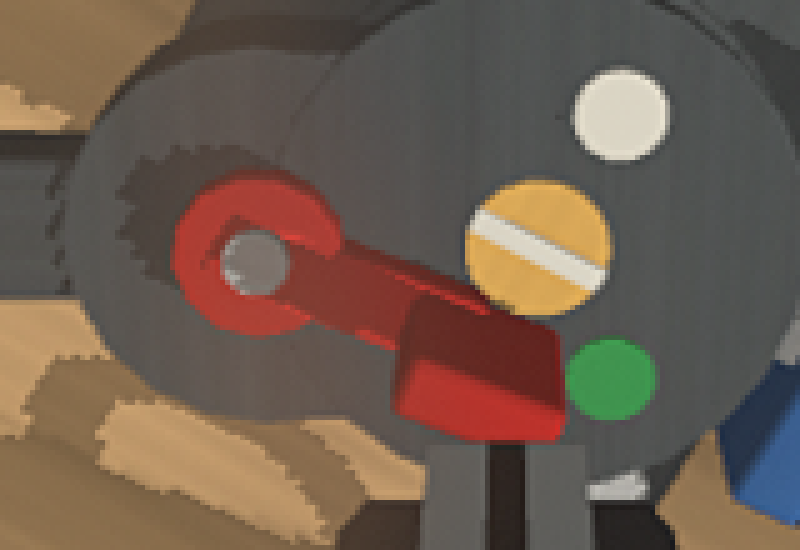

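Request:
step_arm(offset=[[-0.011,-0.029,0],[-0.011,-0.029,0],[-0.011,-0.029,0],[-0.01,-0.029,0],[-0.01,-0.029,0],[0,0,0],[0,0,0]], spin=[0,0,0,0,0,0,0], fingers=[1,1,1,1,1,1,1])

```text
time_s: 5.4
eef_pos: [0.4489, 0.0803, 0.1984]
ee_rot: [-0.0, 0.958, 0.286, -0.001]
ft_force: [0.9, 0.2, -0.2]
opening: -0.003
```

Request:
step_arm(offset=[[0,0,0.034],[0,0,0.034],[0,0,0.034],[0,0,0.033],[0,0,0],[0,0,0]], spin=[0,0,0,0,0,0], fingers=[1,1,1,1,1,1])

```text
time_s: 5.9
eef_pos: [0.4496, 0.0791, 0.0629]
ee_rot: [-0.0, 0.958, 0.285, -0.002]
ft_force: [-0.2, 0.1, 0.3]
opening: 0.005
```

```bash
python3 - <<'E'
from h import *
c=cal("wrist");p,d=env.grab_frame("wrist");cv2.imwrite("pics/w4.png",p);o=env.get_obs();print(o["eef_pos"],o["ee_rot"],o["joints"])
for P in [(.483,.092,.089),(.5628,-.029,.086)]:print(proj(c,P))
E
```

```text
[0.45074361 0.07925349 0.06439114] [-1.33277767e-04  9.58494852e-01  2.85108466e-01 -8.73922451e-04] [ 1.07837246e-01  4.87201018e-01  2.17103744e+00 -1.13514083e-04
  4.85121457e-01  1.10049462e+00]
[300.74358186 237.77588767]
[715.72039407 232.6539712 ]
```

View pics/w4.png

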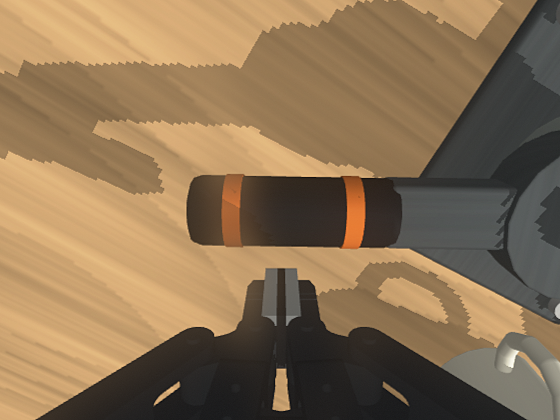

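```bash
python3 - <<'E'
from h import *
c=cal("wrist");K,R,t=c;print(-R.T@t)
for (u,v) in [(233,211),(354,211),(233,175),(233,247),(354,175),(354,247)]:
    X=ray(0,u,v,.089 if v==211 else .08,c)[:2];D=X-[.5628,-.029];print(X.round(4),np.hypot(*D).round(4),np.degrees(np.arctan2(D[1],D[0])).round(2))
E
```

```text
[0.52211731 0.12508627 0.20691999]
[0.4792 0.1165] 0.1678 119.88
[0.5016 0.0822] 0.1269 118.84
[0.4875 0.1227] 0.1693 116.41
[0.4636 0.1085] 0.1695 125.82
[0.5108 0.087 ] 0.1271 114.16
[0.4885 0.0703] 0.124 126.81
```

Request:
step_arm(offset=[[0.006,0,0],[0.006,0,0],[0.008,-0.001,0],[0.008,-0.001,0],[0.008,-0.001,0],[0.008,-0.001,0],[0.008,-0.001,0],[0.008,-0.001,0],[0.008,-0.001,0],[0.008,-0.001,0]], spin=[0,0,3,3,3,3,3,3,3,3], fingers=[1,1,1,1,1,1,1,1,1,1])

```text
time_s: 6.78
eef_pos: [0.5166, 0.1182, 0.0659]
ee_rot: [0.0, 0.997, 0.079, 0.0]
ft_force: [-5.4, -4.8, 2.1]
opening: -0.002
```

```bash
cat > look.py <<'E'
from h import *
import sys
n=sys.argv[1]
o=env.get_obs();D=o["eef_pos"][:2]-[.5628,-.029];q=o["ee_rot"];tx=2*np.arctan2(q[2],q[1])
x=np.array([np.cos(tx),np.sin(tx)]);y=np.array([x[1],-x[0]])
print("tx",np.degrees(tx),"handle joint if touching",np.radians(125.4-90)-tx,"rel x,y",D@x,D@y,o["ft_force"],"tang F",o["ft_force"][:2]@x)
a,_=env.grab_frame("top");b,_=env.grab_frame("scene")
a=cv2.resize(a[140:290,150:330],(720,600),interpolation=3)
b=cv2.resize(b[150:300,200:420],(720,490),interpolation=3)
cv2.imwrite(f"pics/t{n}.png",a);cv2.imwrite(f"pics/s{n}.png",b)
E
python3 look.py 5
```

```text
tx 9.021322194456769 handle joint if touching 0.460394780029482 rel x,y -0.022497656345577398 -0.15262923150138663 [-5.37771455 -4.80211859  2.12694345] tang F -6.064174395270151
```

View pics/t5.png

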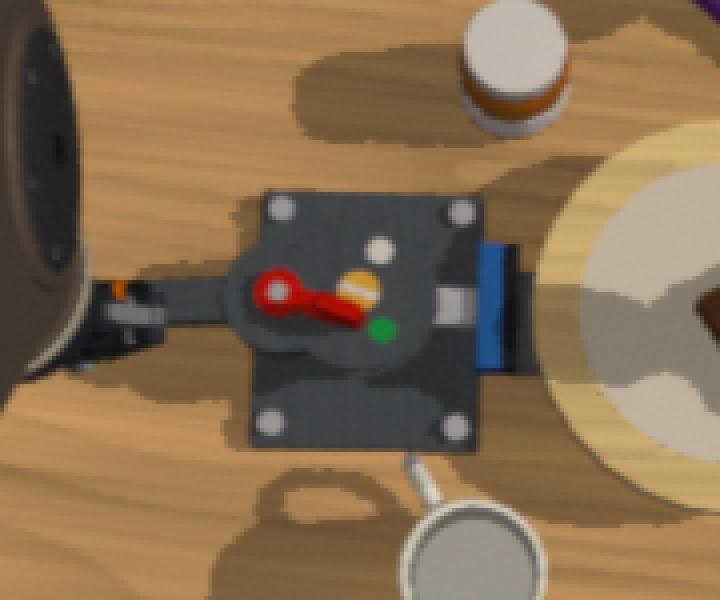

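View pics/s5.png

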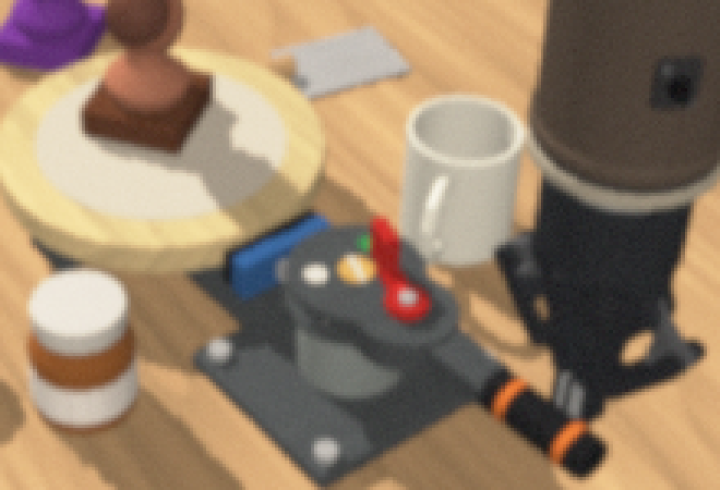

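Request:
step_arm(offset=[[0.008,-0.001,0],[0.008,-0.001,0],[0.008,-0.001,0],[0.008,-0.001,0],[0.008,-0.001,0],[0.008,-0.001,0]], spin=[3,3,3,3,3,3], fingers=[1,1,1,1,1,1])

```text
time_s: 7.38
eef_pos: [0.5637, 0.1256, 0.0655]
ee_rot: [-0.0, 0.997, -0.077, -0.0]
ft_force: [-6.3, 1.0, 2.7]
opening: -0.002
```

```bash
python3 look.py 6
```

```text
tx -8.875516057040175 handle joint if touching 0.7727535332149686 rel x,y -0.0230117952736149 -0.15292330188468561 [-6.2787704   1.00207082  2.70870486] tang F -6.358195387465953
```

View pics/t6.png

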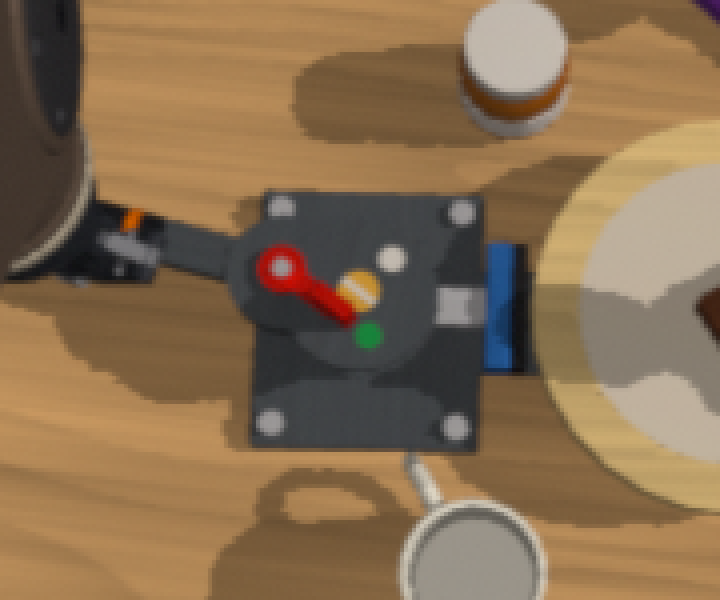

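Request:
step_arm(offset=[[0.005,-0.001,0],[0.005,-0.001,0],[0.005,-0.001,0],[0.005,0,0]], spin=[2,2,2,2], fingers=[1,1,1,1])

```text
time_s: 7.82
eef_pos: [0.5833, 0.1245, 0.065]
ee_rot: [-0.0, 0.989, -0.146, -0.0]
ft_force: [-5.5, 7.0, 1.5]
opening: -0.003
```

```bash
python3 look.py 7
```

```text
tx -16.75460837561905 handle joint if touching 0.910269636242764 rel x,y -0.024622071362079424 -0.15284236056133899 [-5.46567272  6.96089577  1.46396712] tang F -7.2402852511769265
```

View pics/t7.png

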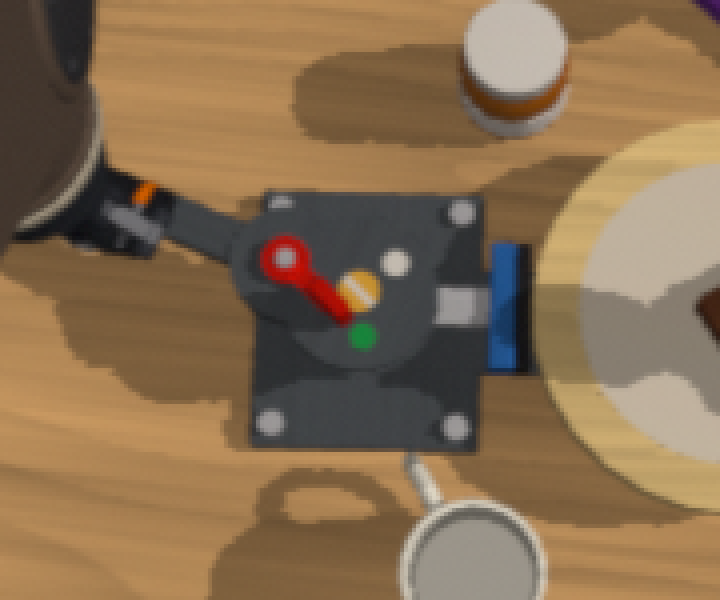

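View pics/s7.png

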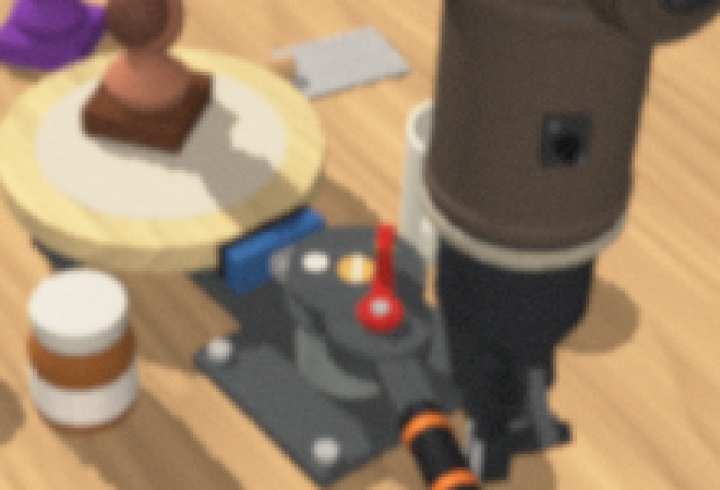

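Request:
step_arm(offset=[[0.004,0,0],[0.004,-0.001,0],[0,0,0]], spin=[1.5,1.5,0], fingers=[1,1,1])

```text
time_s: 8.17
eef_pos: [0.5916, 0.1227, 0.0649]
ee_rot: [0.0, 0.985, -0.172, -0.0]
ft_force: [-4.5, 1.2, 1.8]
opening: -0.0
```

```bash
python3 look.py 8; python3 - <<'E'
import cv2,numpy as np
def a(f):
    p=cv2.imread(f)[265:318,335:386];h=cv2.cvtColor(p,cv2.COLOR_BGR2HSV);m=(h[...,1]<95)&(h[...,2]>150)
    n,l,s,c=cv2.connectedComponentsWithStats(m.astype(np.uint8));i=1+np.argmax(s[1:,4]);ys,xs=np.nonzero(l==i)
    w=np.linalg.svd(np.c_[xs,ys]-[xs.mean(),ys.mean()],full_matrices=False)[2][0];return np.degrees(np.arctan(w[1]/w[0])),len(xs)
p=np.load("top0.npz")["p"];cv2.imwrite("pics/t0.png",cv2.resize(p[140:290,150:330],(720,600),interpolation=3))
for n in "05678":
    p=cv2.imread(f"pics/t{n}.png");r=p[335:365,470:560].mean(0);V=r.mean(1)
    print(n,a(f"pics/t{n}.png"),"rowV",V[::4].round().astype(int))
E
```

```text
tx -19.786074340442184 handle joint if touching 0.9631786984910743 rel x,y -0.02430070057923579 -0.15250375324376347 [-4.4887208   1.16138256  1.75317296] tang F -4.616859228287577
0 (np.float64(0.976254524699804), 304) rowV [67 74 76 76 76 61 37 24 22 27 38 44 45 45 45 47 63 84 96 99 99 99 98]
5 (np.float64(18.434948822922014), 304) rowV [ 49  51  69  81  82  83  83  74  52  28  23  25  39  48  49  52  68  91
 104 107 107 107 107]
6 (np.float64(36.580013451945845), 304) rowV [ 49  49  49  48  66  78  81  81  79  77  58  27  20  21  32  47  68  91
 104 107 108 107 107]
7 (np.float64(45.0), 336) rowV [ 49  49  49  49  50  67  79  80  78  76  77  59  28  20  21  36  65  91
 105 108 108 108 107]
8 (np.float64(45.0), 336) rowV [ 50  49  50  50  51  63  75  80  78  76  73  55  28  21  21  33  63  91
 105 108 108 108 108]
```

Request:
step_arm(offset=[[0.004,0,0]], spin=[1.5], fingers=[1])

```text
time_s: 8.35
eef_pos: [0.5946, 0.1218, 0.0648]
ee_rot: [-0.0, 0.983, -0.184, -0.0]
ft_force: [-8.5, 9.8, 3.6]
opening: 0.001
```

Request:
step_arm(offset=[[0.004,-0.001,0]], spin=[1.5], fingers=[1])

```text
time_s: 8.43
eef_pos: [0.5985, 0.1211, 0.0647]
ee_rot: [0.0, 0.98, -0.198, -0.001]
ft_force: [-12.3, 3.3, 6.6]
opening: 0.001
```

```bash
cat > cmp.py <<'E'
import cv2,numpy as np,sys
b=cv2.imread("pics/t7.png")
tiles=[]
for n in sys.argv[1:]:
    p=cv2.imread(f"pics/t{n}.png");tiles.append(cv2.resize(p[235:380,335:560],None,fx=1.7,fy=1.7))
    print(n,p[335:365,470:560].mean((0,2))[16:68:3].round().astype(int))
cv2.imwrite("pics/cmp%s.png"%sys.argv[-1],np.vstack([np.hstack(tiles[:2]),np.hstack(tiles[2:4])]))
E
python3 look.py 9; python3 cmp.py 0 7 8 9
```

```text
tx -22.80743912132022 handle joint if touching 1.0159114618211929 rel x,y -0.025315634208618217 -0.1522370746275627 [-12.25391409   3.33292841   6.55477151] tang F -12.587775851080215
0 [76 61 37 37 24 22 27 27 38 44 45 45 45 45 47 47 63 84]
7 [50 67 79 79 80 78 76 76 77 59 28 28 20 21 36 36 65 91]
8 [51 63 75 75 80 78 76 76 73 55 28 28 21 21 33 33 63 91]
9 [51 63 76 76 79 79 76 76 73 56 27 27 20 21 33 33 63 91]
```

View pics/cmp9.png

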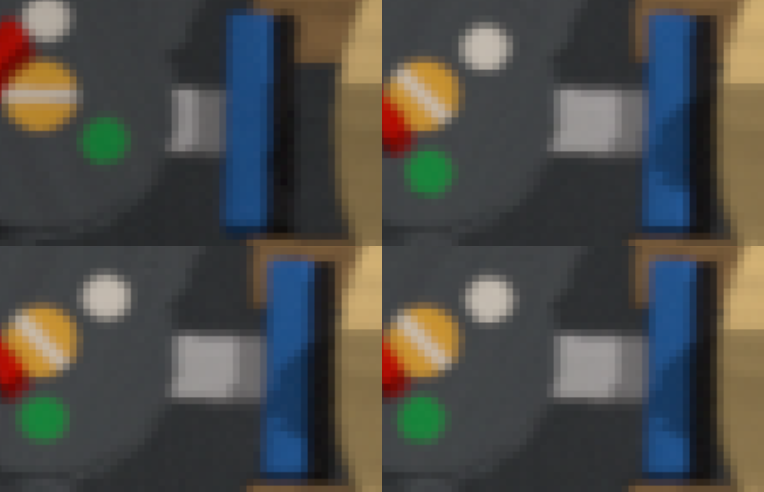

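Request:
step_arm(offset=[[0.004,0,0]], spin=[1.5], fingers=[1])

```text
time_s: 8.62
eef_pos: [0.6019, 0.1199, 0.0646]
ee_rot: [-0.0, 0.978, -0.21, -0.001]
ft_force: [-9.7, 13.3, 4.2]
opening: 0.0
```

Request:
step_arm(offset=[[0.004,-0.001,0]], spin=[1.5], fingers=[1])

```text
time_s: 8.7
eef_pos: [0.6057, 0.1191, 0.0646]
ee_rot: [0.0, 0.975, -0.223, -0.001]
ft_force: [-15.1, 5.8, 7.1]
opening: 0.001
```

```bash
python3 look.py 10; python3 cmp.py 7 8 9 10
```

```text
tx -25.809861215309684 handle joint if touching 1.0683136128959319 rel x,y -0.025856286100736512 -0.15202027509779134 [-15.08537866   5.75891635   7.14453592] tang F -16.087871194166766
7 [50 67 79 79 80 78 76 76 77 59 28 28 20 21 36 36 65 91]
8 [51 63 75 75 80 78 76 76 73 55 28 28 21 21 33 33 63 91]
9 [51 63 76 76 79 79 76 76 73 56 27 27 20 21 33 33 63 91]
10 [52 63 76 76 80 79 76 76 74 56 28 28 20 21 33 33 64 92]
```

View pics/t10.png

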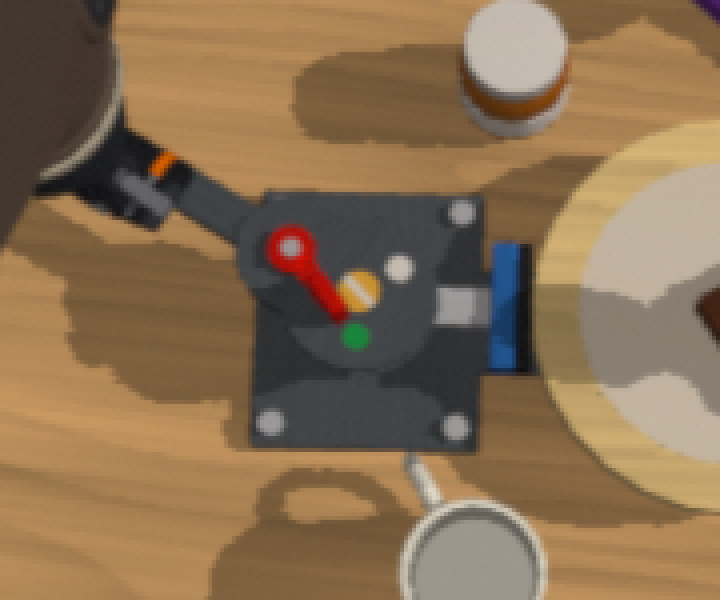

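View pics/s10.png

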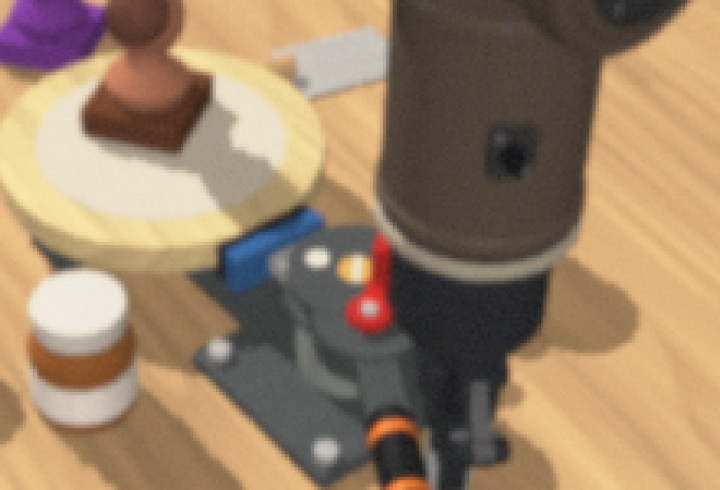

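Request:
step_arm(offset=[[-0.01,0,0],[-0.02,-0.01,0],[0,0,-0.03],[0,0,-0.035],[0,0,-0.035],[0,0,-0.035],[-0.03,-0.02,-0.01],[-0.03,-0.02,0],[-0.03,-0.02,0],[-0.03,-0.02,0],[0,0,0],[0,0,0]], spin=[0,0,0,0,0,0,0,0,0,0,0,0], fingers=[1,1,1,1,1,1,1,1,1,1,1,1])

```text
time_s: 9.8
eef_pos: [0.5105, 0.2666, 0.2097]
ee_rot: [-0.0, 0.975, -0.222, 0.001]
ft_force: [0.2, 0.3, 0.2]
opening: 0.001
```

```bash
python3 look.py 11; python3 cmp.py 0 7 10 11
```

```text
tx -25.603710388117644 handle joint if touching 1.064715602205721 rel x,y -0.17485116912713228 -0.2439546287302196 [0.20299163 0.27627714 0.24956938] tang F 0.06366722674287933
0 [76 61 37 37 24 22 27 27 38 44 45 45 45 45 47 47 63 84]
7 [50 67 79 79 80 78 76 76 77 59 28 28 20 21 36 36 65 91]
10 [52 63 76 76 80 79 76 76 74 56 28 28 20 21 33 33 64 92]
11 [46 56 68 68 72 72 69 69 67 50 24 24 17 18 29 29 58 83]
```

View pics/t11.png

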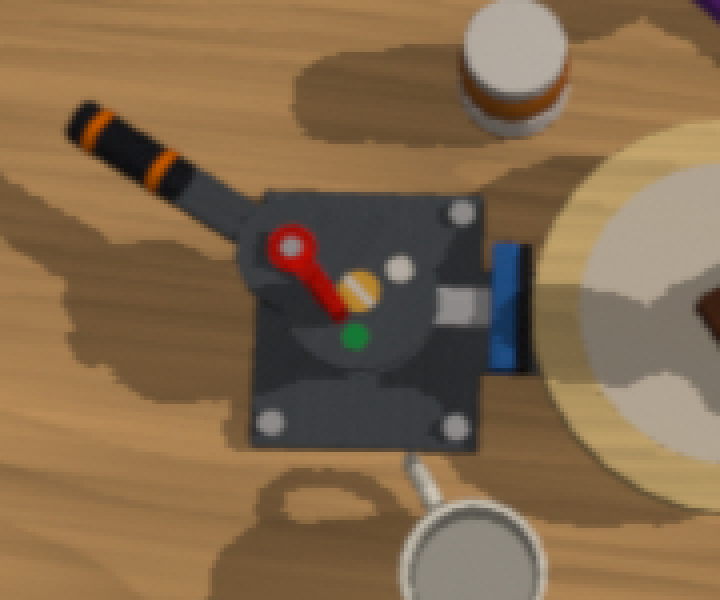

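View pics/s11.png

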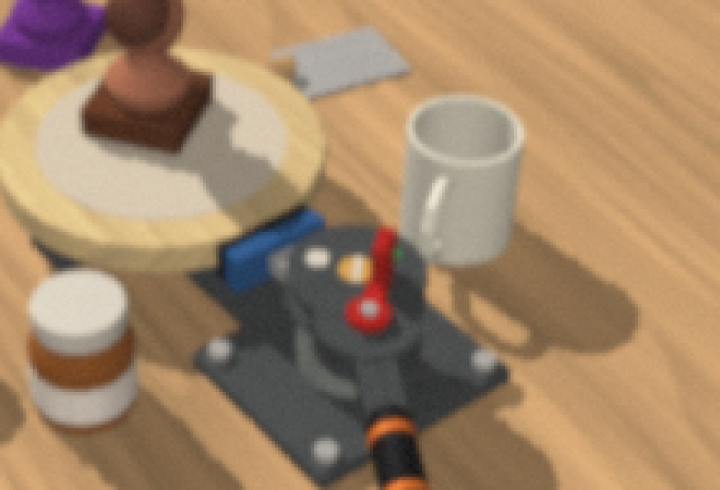

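```bash
python3 - <<'E'
from meas import *
p,d=env.grab_frame("top");c=cal("top")
A=np.array([.5628,-.029]);psi=.094;ny=np.array([np.sin(psi),-np.cos(psi)])
for k in(0,11):
    x0=150+{0:277,11:282.75}[k]-150 if 0 else {0:277,11:282.8}[k]
    print(k,"shoe face along -y",(ray(0,x0,226,.058,c)[:2]-A)@ny)
q=np.load("top0.npz")["p"];df=np.abs(p.astype(int)-q).max(2)>60
for n,(a,b,e,f) in dict(bust=(180,250,310,380),mug=(255,305,245,290),jar=(135,180,262,296),spat=(255,340,338,380)).items(): print(n,df[a:b,e:f].sum())
print(env.get_obs()["ft_force"]);print(env.hand_in())
E
```

```text
0 shoe face along -y 0.08004432477044597
11 shoe face along -y 0.09262349691662786
bust 0
mug 0
jar 0
spat 0
[0.23702125 0.83517733 0.69747568]
the job is handed in; nothing more can be done
None
```

The turntable clamp is locked and the job is handed in, at about 10 s of the 48 s allowed. With the fingers shut, I pushed the red lever from the white dot to its stop at the green dot. I then swung the handle clockwise by its grip until the shoe stopped, and backed the arm well clear.

**Shoe:** its face moved from about 80 mm to 92.6 mm from the shaft axis, and the rim is at 92 mm. No gap shows in the last top view. The white line on the shaft turned about 45° (roughly 0.78 rad). While I pushed the handle about 0.1 rad further, the shoe stayed put and the force rose to 16 N.

**Lever:** it is still on the green side, about 21° off the handle line against 21.8° at the stop. An earlier wrist-camera reading gave 19–20°. I took that as measurement error, because the push force had risen to 12 N with almost no movement.

**Disagreement:** the first handle angle read 123° from the top camera but about 121° from the close wrist view. It made no difference to the push.

**Other things:** the bust, mug, jar and spatula showed no change between the first and last top pictures. The wrist force was near zero at the end.

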